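Dock the battery pack in the bench charger

TASK

An abrasive stone lies on the bench in front of the battery charger's socket, between it and the loose battery pack. First put the stone back in the tray's large empty compartment, lying flat; then push the battery pack along the bench, nose first, until its nose is fully home in the charger's socket with the pack's shoulder flush against the charger's front. Do not knock over the glass jar that stands near the charger.

Things in the scene. Friction and masses are not known exactly. Their poses are not given: they have to be found in the camera images.
- charger: Grey plastic charger fixed to the bench, 140 (x) x 150 (y) x 66 mm high (the 20 mm next to the front are 50 mm high, and open above the socket), black vent bars on top. Origin: centre of its underside. Its front face, with the socket, is at its x = -70 mm and looks along its -x axis (to the robot's left, roughly world +y). Its position and yaw vary.
- socket (a point): Middle of the socket's mouth in the plane of the charger's front face, 23 mm above the bench; axes as the charger (x points into the socket). The hole is rectangular, 54 mm wide (74 mm at the mouth, narrowing over the first 20 mm, which are open on top), from 6 to 40 mm above the bench and 45 mm deep.
- pack: Loose black battery pack, 0.3 to 0.6 kg, flat on the bench before the socket, off to one side and askew. Body 80 (x) x 90 (y) x 45 mm high, too broad for most grippers; grey nose on its +x side, 40 long, 50 wide, 10 to 36 mm above the bench, tip corners rounded. Origin: centre of the body's underside (nose not counted); +x along the nose, towards the charger. Slides with 2 to 5 N; no latch.
- shoulder (a point): Middle of the front face of the pack's body, where the nose begins: 40 mm ahead of the pack's origin along its x, 23 mm above the bench. Coincides with point socket when fully home (pack origin then 110 mm in front of the charger origin, axes parallel).
- stone: Grey rectangular abrasive stone, 120 (x) x 32 (y) x 32 mm, about 0.27 kg, loose, lying across the way about 75 mm in front of the socket. Origin: centre of its underside; x along its length, z up.
- stone_center (a point): Middle of the stone, 16 mm above its underside.
- tray: Pale green open tray fixed to the bench, walls 4 mm thick and 30 mm high, floor 4 mm thick. Origin: underside, below the centre of the large empty compartment, which is 210 (x) x 140 mm (y) inside; a narrow second compartment with pen blanks lies beside it at +y.
- jar: Glass jar with a steel lid, 60 mm across, 85 mm high, loose, standing beside the charger on the side away from the robot. Origin: centre of its underside, z up.
Mind the look-alikes: they are no part of the job. Several things look just like the stone: the one meant starts nearest to the robot's base.

How it is judged:
By the outcome, as a careful person would: the job done as asked, in the order asked, and still so for the second after the job is handed in, with the robot touching nothing.
It also fails if it takes over 72 s, if anything falls off the work surface, if the arm or the gripper's body presses on something with over 40 N, if the wrist force passes 120 N, or if a joint passes its speed limit or range.

ROBOT

A 6-joint arm with a two-finger parallel gripper is mounted at the origin on the work surface. World frame = base frame: x ahead of the robot, y to its left, z up, the work surface at z = 0. Lengths are in m, angles in rad, forces in N, time in s.
With the tool pointing down it reaches from about 0.375 to 0.9 m from the base axis. Payload 3.1 kg.
Tool frame: the origin (TCP) lies midway between the tips of the shut fingers; the grasp point (between the pads) lies 19 mm behind it; y points along the fingers, z is the direction in which the jaws open and shut, and the axes are right-handed (so a half turn about y gives the same grasp; the last joint's range is limited). The gripper opens to 87 mm and grips with 3 to 60 N. Pads are 19 mm wide; open, the fingers measure 117 mm over their backs; the gripper's body (75 mm by 190 mm) begins 51 mm behind the grasp point.
Start: joints at [-1.327, 0.527, 1.433, -0, 1.181, -0.178], TCP at [0.256, -0.57, 0.223] pointing down, gripper open.
Joint ranges: [-3.08, 3.08], [-0.75, 2.2], [0.22, 2.44], [-1.43, 4.57], [0, 2.65], [-2.85, 2.85]. Speed limits (rad/s): [2.79, 2.79, 3.14, 3.14, 3.14, 3.14].

INTERFACE

Orientations are given as a unit quaternion [w, x, y, z].
In Python, from station import r gives the robot as it stands.
- The arm moves only by the tool jog_arm, never from a script. Its argument "commands" is a list of rows, each a list of 7 numbers: the turn, a rotation vector about the tool's x, y, z in rad, then the shift along the tool's x, y, z in m, then the opening, from -1 (shut) to 1 (fully open). In form: [[wx, wy, wz, x, y, z, fingers], ...]. A call has 1 to 12 rows; each row shifts and turns the commanded pose from where the row before left it, along the tool's axes as they then stand; what a row does not reach is not made up. A row lasts 1/12 s, in which the tool goes at most 41.7 mm and 7.16 degrees, less where a joint would pass 70% of its speed; a pose out of reach is approached as far as the arm can. A call with a gripper value outside its range is refused whole. The fingers move at their own pace and stop on an object; the grip force is fixed at half the most. Time passes only in rows, so rows that do not move let the fingers close. It gives the time, the measured TCP pose, the force and the opening at its end, in the units of the state.
- r.observe(): the state, without advancing time (a new reading comes with each control period).
- r.get_image(name): name is "scene" or "top" or "wrist"; returns a dict with "color" (420x560x3 uint8, red, green, blue), "range_z" (420x560 float32, m along the optical axis (not along the pixel's ray), 0 where there is no reading), "fx", "fy", "cx", "cy" (pixels), "dist" ([k1, k2, p1, p2, k3] as OpenCV has them; the pictures are not rectified), "R" (3x3) and "t" (3): a world point X has camera coordinates R X + t; the wrist camera has in their place "tool_from_camera" (4x4, takes a point from camera to tool coordinates, whose origin is the TCP and whose axes are the tool frame's). Camera axes: x right, y down, z forward; pixel columns grow to the right and rows downward; lengths in m; the calibration is good to about 2 mm. A picture is of the moment at which its call begins: read the wrist's pose just before it.
- r.sign_off(): hands the job in, once; it reports no verdict.
Trained networks look in a picture, given as the dict that the camera call returned (one of the last four; its "shot" number tells which), for a name from the list of things; names that differ only in an ending like _2 or _b are one class to them, and where a whole thing is asked for, a point or a joint stands for the part that bears it (a point fixed in the world has none). Each returns a list of dicts, best first, with "p" (0 to 1); they miss things now and then, are a little off and sometimes report something else, mostly with a low value. They report only what shows in the picture. A call takes as long as a camera call. They do not tell look-alikes from the thing itself.
- r.regions_of(picture, target): "region" (420x560 bool, what is visible of it).
- r.mark_of(picture, target): "xyz" ([x, y, z] in m, in world coordinates, good to about 4 mm: a listed point, or the origin of a listed thing).
The state is a dict: "time_s": time; "joint_positions": joint angles; "joint_vel": joint speeds; "effort": joint torques, N m; "eef_pos": TCP position; "tool_rot": TCP orientation; "contact_force": force on the tool from outside, world axes, zero at the start; "moment": the same for the moment, N m; "width": opening from 0.0 (shut) to 1.0 (fully open).
Only numpy, scipy, OpenCV 4.12 (cv2) and the standard library are available. Lean on these libraries where they do the work, as an engineer would, in place of code of your own. Each camera call takes 0.05 s, during which the arm holds its last target. There are 200 camera calls.

## Working session

There is one attempt and no reset: what is moved stays moved. The work goes in short steps, Python scripts to look and compute and a tool call to move; the robot and the scene stay as the last step left them, time stands still between calls to the robot, and variables do not carry over. Pictures are saved under pics/ and viewed, about 8 in all and at most 12, crops included, and the job is handed in when it is done.

Besides the shell and the picture viewer there is one more tool, called as name([rows], argument=value, ...), one row to a line, values as JSON. jog_arm: Moves the arm, as the interface text tells. Its arguments: {"type":"object","properties":{"commands":{"type":"array"}},"required":["commands"]}

```bash
mkdir -p pics; ls; cat > h.py <<'E'
import numpy as np, cv2
from scipy.spatial.transform import Rotation as Ro
from station import r
np.set_printoptions(precision=4,suppress=True)
def cloud(p):
    h,w=p["range_z"].shape
    u,v=np.meshgrid(np.arange(w),np.arange(h))
    K=np.array([[p["fx"],0,p["cx"]],[0,p["fy"],p["cy"]],[0,0,1]])
    n=cv2.undistortPoints(np.stack([u,v],-1).reshape(-1,1,2).astype(float),K,np.array(p["dist"])).reshape(h,w,2)
    z=p["range_z"]
    C=np.dstack([n[...,0]*z,n[...,1]*z,z])
    if "R" in p and p["R"] is not None:
        W=(C-np.array(p["t"]))@np.array(p["R"])
    else:
        T=np.array(p["tool_from_camera"]); s=p["state"]
        q=s["tool_rot"]; R=Ro.from_quat([q[1],q[2],q[3],q[0]]).as_matrix()
        W=(C@T[:3,:3].T+T[:3,3])@R.T+np.array(s["eef_pos"])
    W[z==0]=np.nan
    return W
def shot(name):
    s=r.observe(); p=r.get_image(name); p=p if isinstance(p,dict) else dict(p)
    p["state"]=s; return p
def save(p,f,crop=None,k=1):
    c=p["color"][...,::-1]
    if crop: c=c[crop[1]:crop[3],crop[0]:crop[2]]
    cv2.imwrite("pics/"+f,cv2.resize(c,None,fx=k,fy=k,interpolation=cv2.INTER_CUBIC))
def rect(W,m,zlo,zhi):
    P=W[m]; P=P[(P[:,2]>zlo)&(P[:,2]<zhi)]
    (c,d,a)=cv2.minAreaRect(P[:,:2].astype(np.float32)*1000)
    return len(P),np.median(P,0),c,d,a
E
python3 - <<'E'
from h import *
for n in("top","scene"):
    p=shot(n); save(p,n+"0.png"); W=cloud(p)
    for t in["charger","socket","pack","shoulder","stone","tray","jar"]:
        for d in r.mark_of(p,t)[:5]: print(n,t,round(d["p"],2),np.array(d["xyz"]))
    if n=="top":
        for t in["charger","pack","stone","tray","jar"]:
            for d in r.regions_of(p,t)[:5]:
                m=d["region"]; ys,xs=np.where(m); print(t,round(d["p"],2),m.sum(),xs.mean(),ys.mean(),rect(W,m,.01,.2))
s=r.observe(); print(s)
E
```

```text
pics
top socket 0.89 [ 0.5413 -0.1248  0.0251]
top pack 0.85 [ 0.4996  0.0927 -0.0035]
top shoulder 0.92 [0.4964 0.0562 0.0211]
top stone 0.97 [ 0.5678 -0.4639 -0.0012]
top stone 0.91 [0.6858 0.035  0.0001]
top stone 0.84 [ 0.5202 -0.0591 -0.0007]
top tray 0.86 [0.4451 0.3822 0.    ]
top jar 0.92 [ 0.6831 -0.118   0.0007]
charger 0.97 4169 357.25905492923965 236.99400335811944 (3869, array([ 0.5455, -0.1969,  0.0656]), (544.3118286132812, -195.49478149414062), (150.42185974121094, 139.17501831054688), 5.300334930419922)
pack 0.78 1765 238.4827195467422 258.7116147308782 (1752, array([0.4935, 0.0794, 0.0445]), (493.7167663574219, 71.84822082519531), (120.55565643310547, 90.28672790527344), 85.76368713378906)
stone 0.87 825 467.31030303030303 229.35636363636362 (764, array([ 0.5643, -0.4609,  0.0309]), (564.3848266601562, -463.382568359375), (119.4021987915039, 33.57236862182617), 46.1457633972168)
stone 0.84 710 258.6915492957746 181.48169014084507 (687, array([0.6771, 0.0332, 0.0318]), (678.46630859375, 34.617637634277344), (32.29695510864258, 120.683349609375), 88.31048583984375)
st
[... 1001 characters left out ...]
4695 -0.002 ]
scene stone 0.7 [ 0.6765  0.2075 -0.0001]
scene stone 0.6 [0.6834 0.0347 0.0011]
scene tray 0.82 [ 0.4469  0.3864 -0.0044]
scene jar 0.8 [ 0.681  -0.1187  0.0023]
scene jar 0.66 [ 0.4462  0.3848 -0.0038]
{'time_s': 1.05, 'joint_positions': array([-1.3265,  0.5275,  1.4327, -0.    ,  1.1814, -0.1786]), 'joint_vel': array([-0.    , -0.0003,  0.0022,  0.0017, -0.0011, -0.0002]), 'effort': array([  0.0007, -44.0024, -17.699 ,   0.0634,   0.0503,  -0.    ]), 'eef_pos': array([ 0.2564, -0.5699,  0.2226]), 'tool_rot': array([-0.1484,  0.1484, -0.6914,  0.6914]), 'contact_force': array([-0.9974, -0.6982, -0.2265]), 'moment': array([0.0339, 0.0237, 0.0207]), 'width': 0.9960263174685227}
```

View pics/top0.png

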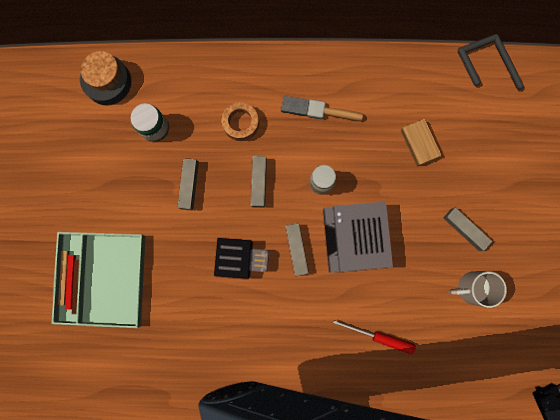

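```bash
python3 - <<'E'
from h import *
p=shot("top"); save(p,"top_crop.png",(170,140,430,330),3)
s=r.observe(); q=s["tool_rot"]; print(Ro.from_quat([q[1],q[2],q[3],q[0]]).as_matrix())
W=cloud(p)
# charger and pack edges
for t in["charger","pack"]:
    m=r.regions_of(p,t)[0]["region"]
    P=W[m]; P=P[P[:,2]>.04]
    b=cv2.boxPoints(cv2.minAreaRect((P[:,:2]*1000).astype(np.float32))); print(t,b)
E
```

```text
[[-0.912   0.      0.4103]
 [-0.4103  0.     -0.912 ]
 [-0.     -1.     -0.    ]]
charger [[ 462.946  -133.2987]
 [ 475.7812 -272.0622]
 [ 625.4956 -258.2141]
 [ 612.6604 -119.4506]]
pack [[444.2269  18.206 ]
 [533.9319  11.201 ]
 [543.0926 128.5114]
 [453.3875 135.5164]]
```

View pics/top_crop.png

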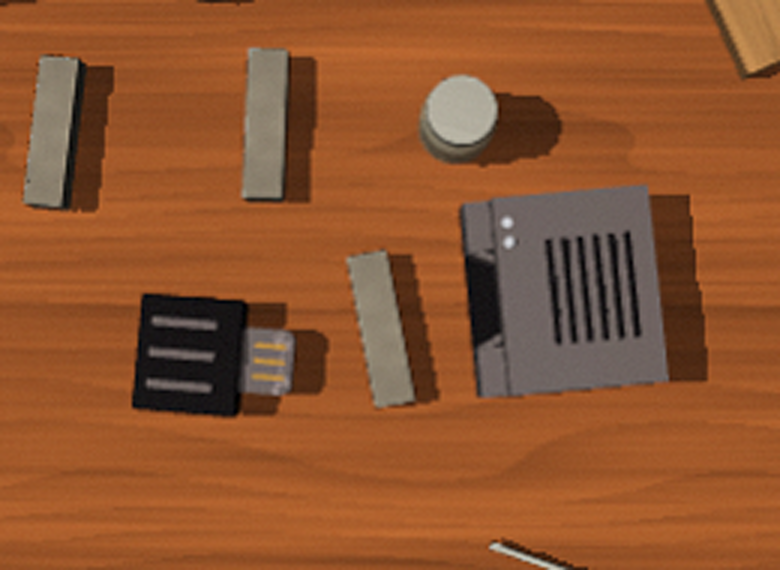

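Stone candidates, in the top picture: (297,249) at [.517,-.057], (259,181), (188,183) and (467,229). The first is nearest to the base (0.52 m, against 0.68 m or more for the others) and lies before the socket, as the crop confirms. The pack is at (238,259) with its nose to the right. The charger is at (357,237), and the jar at (323,180). The tray's large compartment is at (112,280).

jog_arm([
  [0,0.085,0,0,0,0,0.3],
  [0,0.085,0,0,0,0,0.3],
  [0,0.083,0,0,0,0,0.3],
  [0,0,0,-0.019,0,-0.026,0.3],
  [0,0,0,-0.019,0,-0.026,0.3],
  [0,0,0,-0.019,0,-0.026,0.3],
  [0,0,0,-0.019,0,-0.026,0.3],
  [0,0,0,-0.019,0,-0.026,0.3],
  [0,0,0,-0.019,0,-0.026,0.3],
  [0,0,0,-0.019,0,-0.026,0.3],
  [0,0,0,-0.019,0,-0.026,0.3],
  [0,0,0,-0.019,0,-0.026,0.3],
])

```text
time_s: 2.2
eef_pos: [0.386, -0.3091, 0.2228]
tool_rot: [-0.06, 0.06, -0.704, 0.705]
contact_force: [0.1, -0.4, 0.1]
width: 0.65
```

jog_arm([
  [0,0,0,-0.019,0,-0.026,0.3],
  [0,0,0,-0.019,0,-0.026,0.3],
  [0,0,0,-0.019,0,-0.026,0.3],
  [0,0,0,-0.019,0,-0.026,0.3],
  [0,0,0,-0.019,0,-0.026,0.3],
  [0,0,0,-0.019,0,-0.026,0.3],
  [0,0,0,-0.019,0,-0.026,0.3],
  [0,0,0,-0.019,0,-0.026,0.3],
  [0,0,0,-0.019,0,-0.02,0.3],
  [0,0,0,0,0,0,0.3],
  [0,0,0,0,0,0,0.3],
  [0,0,0,0,0,0,0.3],
])

```text
time_s: 3.2
eef_pos: [0.5151, -0.057, 0.2225]
tool_rot: [-0.06, 0.06, -0.704, 0.705]
contact_force: [-0.9, -0.5, -0.0]
width: 0.652
```

```bash
cat >> h.py <<'E'
def go(x,y,yaw_x=None):
    "tool-frame deltas to world xy; yaw_x = wanted tool-z direction deg"
    s=r.observe(); q=s["tool_rot"]; R=Ro.from_quat([q[1],q[2],q[3],q[0]]).as_matrix()
    d=np.array([x,y,s["eef_pos"][2]])-s["eef_pos"]; a=np.degrees(np.arctan2(R[1,2],R[0,2]))
    print("t",s["time_s"],"pos",s["eef_pos"],"zdir",a,"F",s["contact_force"],"w",s["width"])
    if yaw_x is not None:
        w=yaw_x-a; R=Ro.from_euler("z",w,degrees=True).as_matrix()@R; print("rot y rad",-np.radians(w))
    print("tool shift after rot",R.T@d)
E
python3 - <<'E'
from h import *
p=shot("wrist"); W=cloud(p); save(p,"w0.png")
for d in r.regions_of(p,"stone")[:3]: print(d["p"],rect(W,d["region"],.025,.04))
for t in["stone","stone_center","socket","shoulder","pack"]:
    for d in r.mark_of(p,t)[:2]: print(t,d["p"],np.array(d["xyz"]))
go(.518,-.0565,-80.3)
E
```

```text
0.87 (2691, array([0.6703, 0.0326, 0.0325]), (670.0335083007812, 33.71220779418945), (32.32863235473633, 97.5416259765625), 88.62847900390625)
0.83 (2483, array([ 0.5245, -0.0581,  0.0325]), (520.65673828125, -58.566898345947266), (120.12610626220703, 32.04203796386719), 11.054834365844727)
0.7 (2271, array([0.6543, 0.2011, 0.0326]), (655.7125244140625, 204.31784057617188), (34.41797637939453, 81.2073974609375), 84.6990737915039)
stone 0.76 [0.6735 0.2054 0.0025]
stone 0.72 [ 0.5211 -0.0573 -0.0024]
stone_center 0.91 [ 0.5207 -0.0577  0.017 ]
stone_center 0.82 [0.6765 0.2049 0.0152]
socket 0.67 [ 0.5422 -0.1274  0.0229]
shoulder 0.91 [0.4982 0.0503 0.023 ]
pack 0.92 [ 0.4979  0.0925 -0.001 ]
t 3.55 pos [ 0.5152 -0.0576  0.2226] zdir -80.35344676806521 F [ 0.3651 -0.2526 -0.0026] w 0.6536307311720845
rot y rad -0.0009328220772877472
tool shift after rot [-0.0029 -0.     -0.0006]
```

View pics/w0.png

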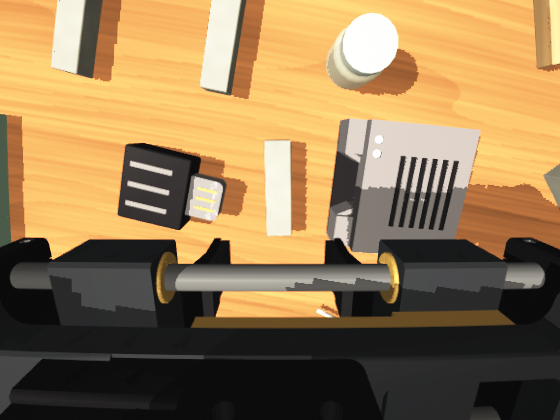

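The wrist view shows the chosen stone at (278,187), between the pack's nose (205,200) and the socket (345,190), with the fingers either side of its line. The jar stands clear at (365,45).

jog_arm([
  [0,0,0,-0.005,0.031,0,0.3],
  [0,0,0,0,0.031,0,0.3],
  [0,0,0,0,0.031,0,0.3],
  [0,0,0,0,0.031,0,0.3],
  [0,0,0,0,0.031,0,0.3],
  [0,0,0,0,0.031,0,0.3],
  [0,0,0,0,0.02,0,0.3],
  [0,0,0,0,0.011,0,0.3],
  [0,0,0,0,0,0,0.3],
  [0,0,0,0,0,0,-1],
  [0,0,0,0,0,0,-1],
  [0,0,0,0,0,0,-1],
])

```text
time_s: 4.55
eef_pos: [0.5216, -0.0563, 0.007]
tool_rot: [-0.061, 0.059, -0.704, 0.705]
contact_force: [0.2, 0.5, 0.1]
width: 0.502
```

jog_arm([
  [0,0,0,0,0,0,-1],
  [0,0,0,0,0,0,-1],
  [0,0,0,0,0,0,-1],
  [0,0,0,0,0,0,-1],
  [0,0,0,0,0,0,-1],
  [0,0,0,0,-0.015,0,-1],
  [0,0,0,0,-0.03,0,-1],
  [0,0,0,0,-0.03,0,-1],
  [0,0,0,0,-0.03,0,-1],
  [0,0,0,0,-0.03,0,-1],
  [0,0,0,0,0,0,-1],
  [0,0,0,0,0,0,-1],
])

```text
time_s: 5.55
eef_pos: [0.5212, -0.0561, 0.142]
tool_rot: [-0.061, 0.059, -0.704, 0.705]
contact_force: [0.2, 0.0, -2.5]
width: 0.367
```

```bash
python3 - <<'E'
from h import *
p=shot("top"); W=cloud(p); s=p["state"]
# tray outline: walls
m=r.regions_of(p,"tray")[0]["region"]
print(rect(W,m,.02,.04), rect(W,m,-.01,.012))
go(.445,.384,-90-1)
E
```

```text
(1540, array([0.4383, 0.4604, 0.0285]), (444.4542541503906, 417.291015625), (211.2198944091797, 220.38876342773438), 88.85173797607422) (5602, array([0.4465, 0.4   , 0.0048]), (443.0970458984375, 425.16253662109375), (230.1678009033203, 225.08016967773438), 88.66102600097656)
t 5.65 pos [ 0.5191 -0.0555  0.1395] zdir -80.27272785130879 F [ 0.7796 -0.0064 -2.5143] w 0.36315398552950173
rot y rad 0.1872262187521484
tool shift after rot [ 0.0817  0.0008 -0.4381]
```

jog_arm([
  [0,0.094,0,0,0,0,-1],
  [0,0.093,0,0,0,0,-1],
  [0,0,0,0.004,0,-0.015,-1],
  [0,0,0,0.006,0,-0.03,-1],
  [0,0,0,0.006,0,-0.03,-1],
  [0,0,0,0.006,0,-0.03,-1],
  [0,0,0,0.006,0,-0.03,-1],
  [0,0,0,0.006,0,-0.03,-1],
  [0,0,0,0.006,0,-0.03,-1],
  [0,0,0,0.006,0,-0.03,-1],
  [0,0,0,0.006,0,-0.03,-1],
  [0,0,0,0.006,0,-0.03,-1],
])

```text
time_s: 6.65
eef_pos: [0.4651, 0.231, 0.1382]
tool_rot: [0.008, -0.004, -0.707, 0.708]
contact_force: [1.0, 0.4, -3.1]
width: 0.367
```

jog_arm([
  [0,0,0,0.006,0,-0.03,-1],
  [0,0,0,0.006,0,-0.03,-1],
  [0,0,0,0.006,0,-0.03,-1],
  [0,0,0,0.006,0,-0.03,-1],
  [0,0,0,0,0,-0.03,-1],
  [0,0,0,0,0,-0.003,-1],
  [0,0,0,0,0,0,-1],
  [0,0,0,0,0,0,-1],
])

```text
time_s: 7.32
eef_pos: [0.4445, 0.3824, 0.1384]
tool_rot: [0.007, -0.004, -0.706, 0.708]
contact_force: [-0.6, -0.2, -1.6]
width: 0.365
```

```bash
python3 - <<'E'
from h import *
p=shot("top"); save(p,"top1.png",(20,180,320,370),2.6)
go(.445,.384,-91)
E
```

```text
t 7.3667 pos [0.4448 0.3819 0.1388] zdir -91.00398057161144 F [-0.7785 -0.8109 -2.1848] w 0.3648776916275072
rot y rad -6.947408073097168e-05
tool shift after rot [-0.0002 -0.     -0.0021]
```

View pics/top1.png

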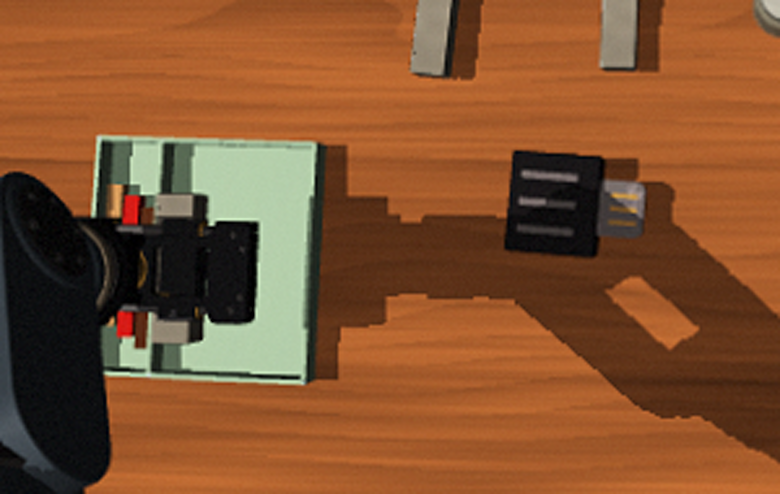

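The stone hangs over the large compartment; it looks shifted to the left (180,270) by parallax. I'll lower it now.

jog_arm([
  [0,0,0,0,0.025,-0.002,-1],
  [0,0,0,0,0.03,0,-1],
  [0,0,0,0,0.03,0,-1],
  [0,0,0,0,0.02,0,-1],
  [0,0,0,0,0.012,0,-1],
  [0,0,0,0,0.006,0,-1],
  [0,0,0,0,0.0025,0,-1],
  [0,0,0,0,0,0,-1],
  [0,0,0,0,0,0,-1],
])

```text
time_s: 8.12
eef_pos: [0.4469, 0.3857, 0.0161]
tool_rot: [-0.006, 0.007, 0.707, -0.707]
contact_force: [-1.2, -0.1, -2.1]
width: 0.364
```

jog_arm([
  [0,0,0,0,0,0,0.2],
  [0,0,0,0,0,0,0.2],
  [0,0,0,0,0,0,0.2],
  [0,0,0,0,0,0,0.2],
  [0,0,0,0,-0.03,0,0.2],
  [0,0,0,0,-0.04,0,0.2],
  [0,0,0,0,-0.04,0,-1],
  [0,0,0,0,-0.04,0,-1],
  [0,0,0,0,-0.01,0,-1],
  [0,0,0,0,0,0,-1],
  [0,0,0,0,0,0,-1],
])

```text
time_s: 9.03
eef_pos: [0.4457, 0.3853, 0.1754]
tool_rot: [-0.006, 0.006, 0.707, -0.707]
contact_force: [0.5, 0.2, -1.0]
width: 0.31
```

```bash
python3 - <<'E'
from h import *
p=shot("top"); W=cloud(p)
for d in r.regions_of(p,"stone")[:5]: print(d["p"],rect(W,d["region"],.02,.06))
for n in("wrist","top"):
    if n=="wrist": p=shot("wrist"); W=cloud(p)
    for d in r.regions_of(p,"stone")[:5]: print(n,d["p"],rect(W,d["region"],.02,.06))
p=shot("top"); W=cloud(p)
# pack and charger top-face fits
m=r.regions_of(p,"pack")[0]["region"]
for lo,hi in((.041,.05),(.03,.04)): print("pack",rect(W,m,lo,hi))
m=r.regions_of(p,"charger")[0]["region"]
for lo,hi in((.06,.07),(.045,.055)): print("ch",rect(W,m,lo,hi))
for t in["pack","shoulder","socket","charger"]:
    for d in r.mark_of(p,t)[:1]: print(t,d["p"],np.array(d["xyz"]))
go(.445,.384)
E
```

```text
0.8 (709, array([0.6705, 0.2033, 0.032 ]), (672.6285400390625, 204.7117919921875), (33.06962203979492, 121.25489044189453), 85.15515899658203)
0.8 (713, array([ 0.5643, -0.4623,  0.0312]), (564.7464599609375, -463.8683776855469), (119.85269165039062, 34.83696746826172), 47.956722259521484)
0.62 (394, array([0.4672, 0.375 , 0.0358]), (444.78973388671875, 385.4885559082031), (117.843505859375, 35.079002380371094), 2.156449794769287)
0.58 (664, array([0.6747, 0.0341, 0.032 ]), (678.2880249023438, 34.49523162841797), (32.025272369384766, 120.67003631591797), 88.14466857910156)
wrist 0.79 (3306, array([0.4505, 0.3847, 0.0365]), (446.0415344238281, 384.6523132324219), (120.2565689086914, 31.955581665039062), 0.24049533903598785)
wrist 0.6 (1065, array([0.6252, 0.2102, 0.0319]), (627.0100708007812, 208.16371154785156), (32.9155387878418, 23.19873809814453), 85.37767028808594)
top 0.79 (3306, array([0.4505, 0.3847, 0.0365]), (446.0415344238281, 384.6523132324219), (120.2565689086914, 31.955581665039062), 0.24049533903598785)
top 0.6 (1065, array([0.6252, 0.2102, 0.0319]), (627.0100708007812,
[... 259 characters left out ...]
3]), (504.7044982910156, 60.65013885498047), (113.89593505859375, 66.27140808105469), 53.61745834350586)
ch (3345, array([ 0.5454, -0.2041,  0.066 ]), (545.2889404296875, -204.478759765625), (150.49371337890625, 121.63768768310547), 5.35086727142334)
ch (315, array([ 0.5257, -0.137 ,  0.0498]), (538.8499755859375, -136.5850067138672), (149.98275756835938, 20.578073501586914), 5.332224369049072)
pack 0.9 [0.4979 0.0938 0.0002]
shoulder 0.68 [ 0.6806 -0.1161  0.0014]
socket 0.74 [ 0.5409 -0.1247  0.0251]
charger 0.6 [ 0.5473 -0.1928  0.0005]
t 9.6333 pos [0.446  0.3854 0.1748] zdir -90.98534421360024 F [-0.4232  0.2286 -0.0003] w 0.002641674346175418
tool shift after rot [0.0009 0.     0.0014]
```

jog_arm([
  [0,0,0,-0.0044,0,0.0293,0.8],
  [0,0,0,-0.0044,0,0.0293,0.8],
  [0,0,0,-0.0044,0,0.0293,0.8],
  [0,0,0,-0.0044,0,0.0293,0.8],
  [0,0,0,-0.0044,0,0.0293,0.8],
  [0,0,0,-0.0044,0,0.0293,0.8],
  [0,0,0,-0.0044,0,0.0293,0.8],
  [0,0,0,-0.0044,0,0.0293,0.8],
  [0,0,0,-0.0044,0,0.0293,0.8],
  [0,0,0,-0.0044,0,0.0293,0.8],
  [0,0,0,-0.0044,0,0.0293,0.8],
  [0,0,0,-0.0044,0,0.0293,0.8],
])

```text
time_s: 10.63
eef_pos: [0.4929, 0.0315, 0.1753]
tool_rot: [0.006, -0.006, -0.707, 0.707]
contact_force: [1.0, -0.3, 0.2]
width: 0.83
```

jog_arm([
  [0,-0.12,0,0,0,0,0.8],
  [0,-0.12,0,0,0,0,0.8],
  [0,-0.12,0,0,0,0,0.8],
  [0,-0.12,0,0,0,0,0.8],
  [0,-0.12,0,0,0,0,0.8],
  [0,-0.12,0,0,0,0,0.8],
  [0,-0.12,0,0,0,0,0.8],
  [0,-0.12,0,0,0,0,0.8],
  [0,-0.12,0,0,0,0,0.8],
  [0,-0.12,0,0,0,0,0.8],
  [0,-0.12,0,0,0,0,0.8],
  [0,-0.12,0,0,0,0,0.8],
])

```text
time_s: 11.63
eef_pos: [0.4929, 0.0329, 0.1752]
tool_rot: [-0.463, 0.463, -0.534, 0.534]
contact_force: [-0.1, -0.8, -0.2]
width: 0.9
```

jog_arm([
  [0,-0.071,0,0,0,0,0.8],
  [0,0,0,0,0,0,0.8],
  [0,0,0,0,0,0,0.8],
])

```text
time_s: 11.88
eef_pos: [0.4928, 0.0329, 0.1752]
tool_rot: [-0.48, 0.48, -0.519, 0.519]
contact_force: [-0.6, 0.0, 0.2]
width: 0.898
```

```bash
python3 - <<'E'
from h import *
p=shot("wrist"); W=cloud(p); save(p,"w2.png")
print(np.array(p["tool_from_camera"]))
for t in["pack","shoulder","socket","charger"]:
    for d in r.mark_of(p,t)[:1]: print(t,d["p"],np.array(d["xyz"]))
for d in r.regions_of(p,"pack")[:1]:
    for lo,hi in((.041,.05),(.03,.04)): print("pack",d["p"],rect(W,d["region"],lo,hi))
go(.4924,.0327,-4.4)
print(r.observe()["joint_positions"])
E
```

```text
[[-0.0011  0.9668  0.2556 -0.0691]
 [ 0.     -0.2556  0.9668 -0.1628]
 [ 1.      0.001   0.0003  0.0009]
 [ 0.      0.      0.      1.    ]]
pack 0.89 [0.4989 0.0949 0.0013]
shoulder 0.78 [0.4972 0.0494 0.0261]
pack 0.92 (7326, array([0.499 , 0.0924, 0.0456]), (498.9713134765625, 90.4964599609375), (78.86638641357422, 89.57298278808594), 85.52896881103516)
pack 0.92 (1654, array([0.4948, 0.0306, 0.0365]), (494.7938537597656, 29.659629821777344), (39.109718322753906, 49.62949752807617), 85.16692352294922)
t 12.1833 pos [0.4928 0.033  0.1751] zdir -4.442973618147379 F [ 0.6481 -1.0539  0.0346] w 0.9003841970961697
rot y rad -0.0007500311281665415
tool shift after rot [ 0.0003 -0.     -0.0003]
[-0.1599  0.4227  1.8066  0.      0.9123 -0.0824]
```

View pics/w2.png

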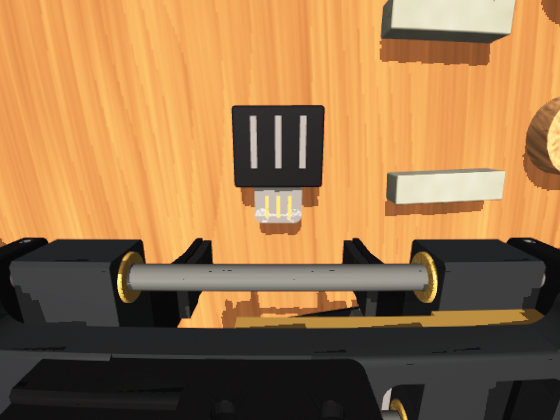

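The wrist view shows the pack's body at (278,146) and its nose at (279,207), lined up between the fingers. The measured sizes (79x89.5 and 39x49.6 mm) match the description. I'll grip the nose to straighten the pack, then push from behind.

jog_arm([
  [0,0,0,0.001,0.03,0.002,0.8],
  [0,0,0,0,0.03,0,0.8],
  [0,0,0,0,0.03,0,0.8],
  [0,0,0,0,0.03,0,0.8],
  [0,0,0,0,0.025,0,0.8],
  [0,0,0,0,0.012,0,0.8],
  [0,0,0,0,0.005,0,0.8],
  [0,0,0,0,0,0,-1],
  [0,0,0,0,0,0,-1],
  [0,0,0,0,0,0,-1],
  [0,0,0,0,0,0,-1],
  [0,0,0,0,0,0,-1],
])

```text
time_s: 13.18
eef_pos: [0.4953, 0.0317, 0.0141]
tool_rot: [-0.481, 0.48, -0.518, 0.519]
contact_force: [-1.7, -0.9, 1.1]
width: 0.608
```

jog_arm([
  [0,0,0,0,0,0,-1],
  [0,0,0,0,0,0,-1],
  [0,0,0,0,0,0,-1],
  [0,0,0,0,0,0,-1],
])

```text
time_s: 13.52
eef_pos: [0.4946, 0.0317, 0.0139]
tool_rot: [-0.481, 0.48, -0.519, 0.519]
contact_force: [-0.9, -0.1, 6.5]
width: 0.569
```

```bash
python3 - <<'E'
from h import *
# tip at mouth plane + ~0: nose centre 25 mm before the mouth
a=np.radians(-84.65); ax=np.array([np.cos(a),np.sin(a)]); S=np.array([.540,-.1255])
t=S-ax*.025; print(t)
go(*t,5.35)
E
```

```text
[ 0.5377 -0.1006]
t 13.5167 pos [0.4946 0.0317 0.0139] zdir -4.398691952443287 F [-0.9401 -0.1154  6.479 ] w 0.5687277759279977
rot y rad -0.17014677233280984
tool shift after rot [0.1358 0.     0.0305]
```

jog_arm([
  [0,-0.02,0,0,0,0,-1],
  [0,-0.03,0,0,0,0,-1],
  [0,-0.03,0,0,0,0,-1],
  [0,-0.03,0,0,0,0,-1],
  [0,-0.03,0,0,0,0,-1],
  [0,-0.03,0,0,0,0,-1],
  [0,0,0,0.01,0,0.003,-1],
  [0,0,0,0.015,0,0.005,-1],
  [0,0,0,0.015,0,0.005,-1],
  [0,0,0,0.015,0,0.005,-1],
  [0,0,0,0.015,0,0.005,-1],
  [0,0,0,0.01,0,0.0075,-1],
])

```text
time_s: 14.52
eef_pos: [0.5304, -0.0446, 0.0138]
tool_rot: [-0.522, 0.523, -0.478, 0.475]
contact_force: [-4.1, 4.6, 8.5]
width: 0.572
```

```bash
python3 - <<'E'
from h import *
p=shot("top"); W=cloud(p); save(p,"top3.png",(170,140,430,330),3)
print(r.observe()["contact_force"],r.observe()["moment"])
for d in r.regions_of(p,"pack")[:1]: print(d["p"],d["region"].sum(),rect(W,d["region"],.041,.05))
a=np.radians(-84.65); ax=np.array([np.cos(a),np.sin(a)]); S=np.array([.540,-.1255])
go(*(S-ax*.025),5.35)
E
```

```text
[-1.7345 -0.5036  4.5718] [-0.0313  0.4859  0.0825]
t 14.6167 pos [ 0.5336 -0.0466  0.0139] zdir 5.30413010138963 F [-0.1186 -2.6508  5.2754] w 0.5727488380484353
rot y rad -0.0008005807583069251
tool shift after rot [ 0.0541  0.0001 -0.001 ]
```

View pics/top3.png

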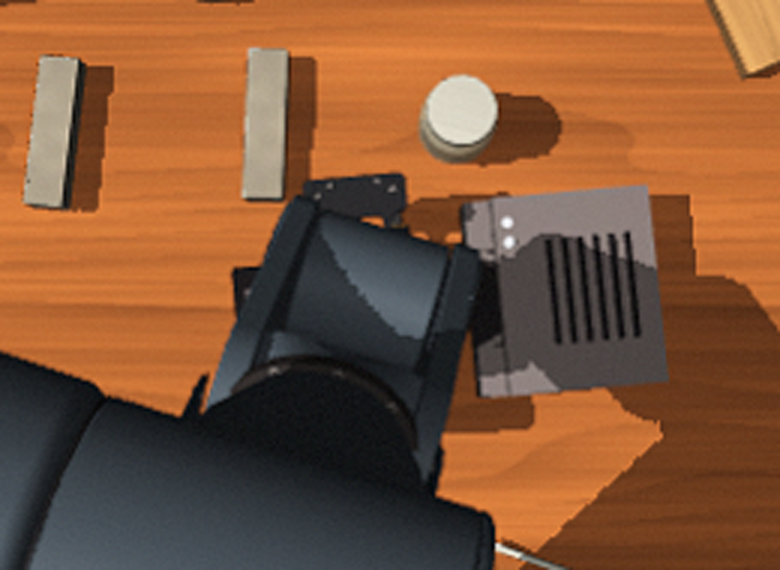

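The arm hides the pack. The gripper's far end at (355,178) is clear of the jar at (460,115). I'll advance only 42 mm to keep away from it, then release.

jog_arm([
  [0,0,0,0.008,0,-0.0005,-1],
  [0,0,0,0.013,0,-0.0005,-1],
  [0,0,0,0.013,0,0,-1],
  [0,0,0,0.008,0,0,-1],
  [0,0,0,0,0,0,-1],
  [0,0,0,0,0,0,0.8],
  [0,0,0,0,0,0,0.8],
  [0,0,0,0,0,0,0.8],
  [0,0,0,0,0,0,0.8],
  [0,0,0,0,-0.02,0,0.8],
  [0,0,0,0,-0.03,0,0.8],
  [0,0,0,0,-0.03,0,0.8],
])

```text
time_s: 15.62
eef_pos: [0.5343, -0.0865, 0.0928]
tool_rot: [-0.522, 0.523, -0.477, 0.475]
contact_force: [0.1, -0.6, 1.1]
width: 0.891
```

jog_arm([
  [0,0,0,0,-0.04,0,0.6],
  [0,0,0,-0.03,-0.04,0,0.6],
  [0,0,0,-0.04,0,0,0.6],
  [0,0,0,-0.04,0,0,0.6],
  [0,0,0,-0.04,0,0,0.6],
  [0,0,0,-0.01,0,0,0.6],
  [0,0,0,0,0,0,0.6],
  [0,0,0,0,0,0,0.6],
])

```text
time_s: 16.28
eef_pos: [0.521, 0.0676, 0.1663]
tool_rot: [-0.523, 0.523, -0.475, 0.476]
contact_force: [0.1, -0.9, 0.4]
width: 0.801
```

```bash
python3 - <<'E'
from h import *
for n in("wrist","top"):
    p=shot(n); W=cloud(p); save(p,n+"4.png",(170,140,430,330) if n=="top" else None,3 if n=="top" else 1)
    for t in["pack","shoulder","socket"]:
        for d in r.mark_of(p,t)[:1]: print(n,t,d["p"],np.array(d["xyz"]))
    for d in r.regions_of(p,"pack")[:1]:
        for lo,hi in((.041,.05),(.03,.04)): print("pack",d["p"],rect(W,d["region"],lo,hi))
    for d in r.regions_of(p,"charger")[:1]:
        for lo,hi in((.06,.07),(.045,.055)): print("ch",d["p"],rect(W,d["region"],lo,hi))
go(.53,.06,5.35)
E
```

```text
wrist pack 0.71 [ 0.5291 -0.0292 -0.0013]
wrist shoulder 0.71 [ 0.5332 -0.0699  0.0217]
pack 0.87 (2518, array([ 0.5307, -0.0392,  0.0455]), (529.529296875, -24.556682586669922), (89.06341552734375, 71.5811767578125), 6.259632587432861)
pack 0.87 (282, array([0.5278, 0.0105, 0.0351]), (526.447265625, 10.0301513671875), (87.80844116210938, 2.5612499713897705), 5.286574363708496)
top pack 0.73 [ 0.527  -0.0253 -0.0051]
top shoulder 0.75 [ 0.5333 -0.066   0.0221]
top socket 0.73 [ 0.5402 -0.1304  0.0235]
pack 0.84 (1304, array([ 0.5259, -0.0289,  0.0453]), (528.2584228515625, -46.13802719116211), (89.98466491699219, 116.20257568359375), 5.600644588470459)
pack 0.84 (364, array([ 0.5321, -0.0869,  0.036 ]), (528.3334350585938, -48.068603515625), (82.72036743164062, 121.234130859375), 9.194926261901855)
ch 0.57 (3358, array([ 0.5454, -0.2048,  0.0659]), (545.0105590820312, -204.45054626464844), (150.14756774902344, 121.55587768554688), 5.365111827850342)
ch 0.57 (319, array([ 0.5466, -0.1371,  0.0498]), (538.72998046875, -136.59231567382812), (149.65843200683594, 20.577852249145508), 5.19135856628418)
t 16.8833 pos [0.521  0.0671 0.1664] zdir 5.303984847341059 F [-1.0244 -0.8366  0.0954] w 0.7995638210708607
rot y rad -0.0008031159197063315
tool shift after rot [ 0.0079 -0.      0.0083]
```

View pics/top4.png

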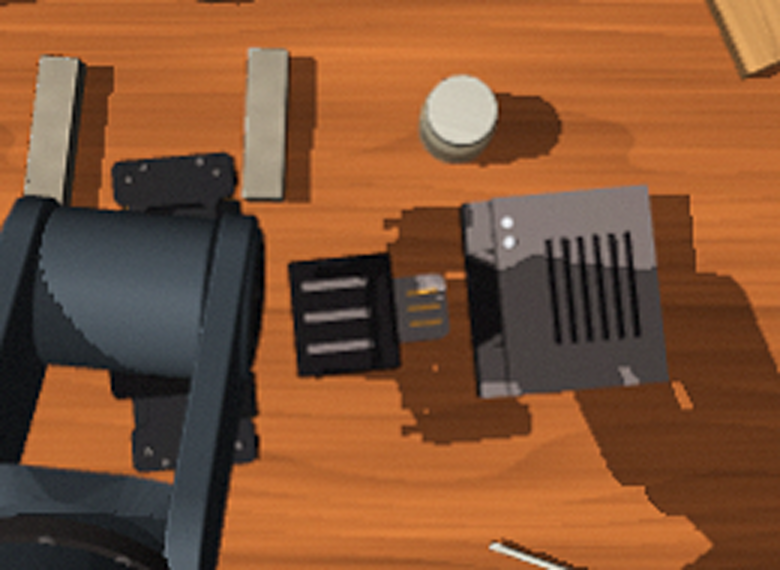

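The pack is now straight (5.5° against the charger's 5.3°) and the nose at (425,308) points into the mouth at (480,300), with about 2 mm lateral error. I'll come down behind it and push.

jog_arm([
  [0,0,0,0,0.03,0,0.1],
  [0,0,0,0,0.03,0,0.1],
  [0,0,0,0,0.03,0,0.1],
  [0,0,0,0,0.03,0,0.1],
  [0,0,0,0,0.02,0,0.1],
  [0,0,0,0,0.006,0,0.1],
  [0,0,0,0.012,0,0,0.1],
  [0,0,0,0.012,0,0,0.1],
  [0,0,0,0.008,0,0,0.1],
  [0,0,0,0.006,0,0,0.1],
  [0,0,0,0.006,0,0,0.1],
  [0,0,0,0.006,0,0,0.1],
])

```text
time_s: 17.88
eef_pos: [0.5262, 0.017, 0.0215]
tool_rot: [0.523, -0.522, 0.476, -0.477]
contact_force: [0.1, 4.2, 2.6]
width: 0.55
```

jog_arm([
  [0,0,0,0.006,0,0,0.1],
  [0,0,0,0.006,0,0,0.1],
  [0,0,0,0.006,0,0,0.1],
  [0,0,0,0.005,0,0,0.1],
  [0,0,0,0.005,0,0,0.1],
])

```text
time_s: 18.3
eef_pos: [0.528, -0.0105, 0.0204]
tool_rot: [-0.523, 0.523, -0.476, 0.476]
contact_force: [-0.3, 3.7, 2.0]
width: 0.549
```

```bash
cat > c.py <<'E'
from h import *
import sys
a=np.radians(-84.7); ax=np.array([np.cos(a),np.sin(a)]); 
go(.539-ax[0]*.08,-.1255-ax[1]*.08,5.35)
p=shot("top"); W=cloud(p)
if len(sys.argv)>1: save(p,sys.argv[1],(230,180,430,330),4)
for d in r.regions_of(p,"pack")[:1]: print("pack",d["p"],rect(W,d["region"],.041,.05))
for t in["pack","shoulder","socket"]:
    for d in r.mark_of(p,t)[:1]: print(t,d["p"],np.array(d["xyz"]))
E
python3 c.py
```

```text
t 18.3 pos [ 0.528  -0.0105  0.0204] zdir 5.329179904403735 F [-0.3487  3.6912  2.0328] w 0.5487581773733683
rot y rad -0.00036337921873479177
tool shift after rot [ 0.0355 -0.      0.0003]
pack 0.69 (309, array([ 0.5169, -0.0911,  0.0446]), (526.6832275390625, -107.66085052490234), (56.609378814697266, 89.03472137451172), 80.4352035522461)
pack 0.74 [ 0.5321 -0.0582 -0.0036]
shoulder 0.82 [ 0.5364 -0.097   0.0228]
socket 0.88 [ 0.5358 -0.1254  0.022 ]
```

jog_arm([
  [0,0,0,0.004,0,0,0.1],
  [0,0,0,0.004,0,0,0.1],
  [0,0,0,0.004,0,0,0.1],
  [0,0,0,0.003,0,0,0.1],
  [0,0,0,0.003,0,0,0.1],
])

```text
time_s: 18.97
eef_pos: [0.5301, -0.0285, 0.0203]
tool_rot: [0.523, -0.523, 0.476, -0.476]
contact_force: [0.4, 1.6, -1.4]
width: 0.546
```

jog_arm([
  [0,0,0,0.003,0,0,0.1],
  [0,0,0,0.002,0,0,0.1],
  [0,0,0,0.002,0,0,0.1],
])

```text
time_s: 19.22
eef_pos: [0.5306, -0.0355, 0.0203]
tool_rot: [0.523, -0.523, 0.476, -0.476]
contact_force: [1.5, 2.9, -0.2]
width: 0.552
```

```bash
python3 c.py
```

```text
t 19.2167 pos [ 0.5306 -0.0355  0.0203] zdir 5.320190968794696 F [ 1.5107  2.8539 -0.2069] w 0.5518527887778583
rot y rad -0.0005202657413622785
tool shift after rot [0.0104 0.     0.0001]
pack 0.61 (156, array([ 0.51  , -0.1209,  0.0448]), (520.2766723632812, -124.86658477783203), (23.396936416625977, 64.5334701538086), 75.09213256835938)
pack 0.76 [ 0.5316 -0.085  -0.005 ]
shoulder 0.91 [ 0.5398 -0.1242  0.0231]
socket 0.76 [ 0.5438 -0.1253  0.024 ]
```

jog_arm([
  [0,0,0,0.0015,0,0,0.1],
  [0,0,0,0.0015,0,0,0.1],
])

```text
time_s: 19.63
eef_pos: [0.5316, -0.0368, 0.0205]
tool_rot: [0.523, -0.522, 0.476, -0.476]
contact_force: [3.8, 13.8, -1.0]
width: 0.548
```

jog_arm([
  [0,0,0,0.001,0,0,0.1],
  [0,0,0,0.001,0,0,0.1],
])

```text
time_s: 19.8
eef_pos: [0.5316, -0.0369, 0.0206]
tool_rot: [0.524, -0.521, 0.477, -0.476]
contact_force: [4.0, 19.0, 0.7]
width: 0.553
```

jog_arm([
  [0,0,0,0.001,0,0,0.1],
  [0,0,0,0,0,0,0.1],
  [0,0,0,0,0,0,0.1],
])

```text
time_s: 20.05
eef_pos: [0.5316, -0.0368, 0.0205]
tool_rot: [0.524, -0.521, 0.478, -0.476]
contact_force: [5.6, 19.6, 0.8]
width: 0.55
```

jog_arm([
  [0,0,0,-0.015,0,0,0.1],
  [0,0,0,-0.03,0,0,0.1],
  [0,0,0,-0.03,-0.02,0,0.1],
  [0,0,0,-0.03,-0.03,0,0.1],
  [0,0,0,-0.03,-0.03,0,0.1],
  [0,0,0,-0.03,-0.03,0,0.1],
  [0,0,0,0,-0.03,0,0.1],
  [0,0,0,0,0,0,0.1],
  [0,0,0,0,0,0,0.1],
])

```text
time_s: 20.8
eef_pos: [0.5171, 0.122, 0.1607]
tool_rot: [0.524, -0.522, 0.474, -0.477]
contact_force: [-0.4, 0.2, -0.6]
width: 0.552
```

```bash
python3 c.py top5.png; python3 - <<'E'
from h import *
p=shot("top"); W=cloud(p)
d=r.regions_of(p,"charger")[0]["region"]
print("ch",rect(W,d,.06,.07),rect(W,d,.047,.055))
for t in["stone","jar"]:
    for d in r.regions_of(p,t): print(t,d["p"],rect(W,d["region"],.02,.1))
E
```

```text
t 20.8 pos [0.5171 0.122  0.1607] zdir 5.417639635475084 F [-0.3637  0.1726 -0.5876] w 0.5522067949924394
rot y rad 0.0011805343438889885
tool shift after rot [ 0.1685  0.0001 -0.0012]
pack 0.74 (206, array([ 0.564 , -0.1372,  0.0481]), (538.824951171875, -136.25115966796875), (149.407958984375, 21.646625518798828), 5.877701759338379)
pack 0.67 [ 0.5323 -0.085   0.0008]
shoulder 0.98 [ 0.5409 -0.1204  0.0219]
socket 0.69 [ 0.5384 -0.1248  0.0249]
ch (3269, array([ 0.5435, -0.2039,  0.066 ]), (544.8943481445312, -204.6383819580078), (149.8680419921875, 120.32567596435547), 4.911057472229004) (285, array([ 0.5443, -0.1371,  0.0501]), (538.84228515625, -136.65316772460938), (149.8540496826172, 20.824865341186523), 5.3110737800598145)
stone 0.84 (673, array([0.4543, 0.3858, 0.0363]), (443.9687805175781, 386.7200927734375), (119.36744689941406, 35.273887634277344), 0.33646857738494873)
stone 0.75 (695, array([0.6773, 0.0348, 0.0318]), (678.1012573242188, 34.69440841674805), (32.3425178527832, 120.32821655273438), 88.34098052978516)
stone 0.72 (513, array([0.6827, 0.202 , 0.032 ]), (683.400390625, 202.8704833984375), (32.548465728759766, 92.35202026367188), 83.66497802734375)
stone 0.61 (692, array([ 0.5648, -0.461 ,  0.0312]), (564.9458618164062, -463.15191650390625), (117.56422424316406, 34.440834045410156), 46.15359115600586)
jar 0.61 (563, array([ 0.6724, -0.1141,  0.0836]), (675.7767333984375, -113.666259765625), (54.665626525878906, 53.53414535522461), 6.706981658935547)
```

View pics/top5.png

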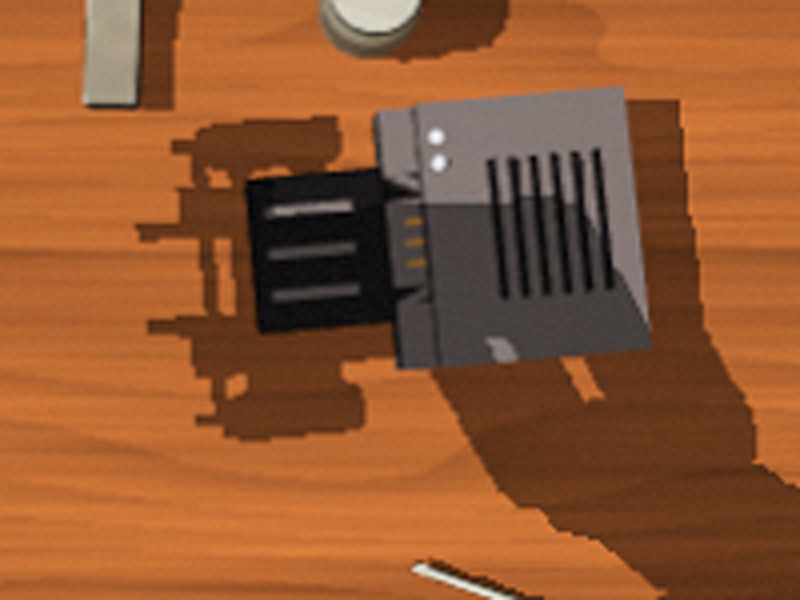

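```bash
python3 - <<'E'
from h import *
a=np.radians(-84.7); R=np.array([[np.cos(a),np.sin(a)],[-np.sin(a),np.cos(a)]])
for n in("top","wrist"):
    p=shot(n); W=cloud(p); L=np.full(W.shape,np.nan); L[...,:2]=(W[...,:2]-[.5388,-.1263])@R.T*1000; L[...,2]=W[...,2]*1000
    g=p["color"].max(-1)
    if n=="wrist": save(p,"w6.png")
    for lo in range(-44,45,8):
        s=(L[...,1]>=lo)&(L[...,1]<lo+8)
        b=s&(L[...,2]>41)&(L[...,2]<48)&(L[...,0]<15)&(L[...,0]>-100)
        c=s&(L[...,2]>48)&(L[...,2]<53)&(abs(L[...,0])<25)
        f=lambda q:(np.round([L[...,0][q].min(),L[...,0][q].max()],1) if q.any() else None)
        print(n,lo,"pack",f(b),"ch",f(c))
E
```

```text
top -44 pack [-78.5  14.6] ch [-20.6  20.3]
top -36 pack [-79.9  14.7] ch [16.4 16.4]
top -28 pack [-79.3   4.5] ch [-14.5  -5.4]
top -20 pack [-78.7  -0. ] ch [-14.   20.3]
top -12 pack [-79.9  -1.2] ch [-11.1  -4.1]
top -4 pack [-79.5  -0.4] ch [20.2 20.2]
top 4 pack [-78.7  -1.7] ch [-20.6  20.4]
top 12 pack [-79.9  -1.3] ch [-22.3  -1.5]
top 20 pack [-79.7  -0.5] ch [-21.9  20. ]
top 28 pack [-78.6  14.5] ch [-18.7  20.3]
top 36 pack [-78.2  10.3] ch [-3.9 19.4]
top 44 pack [2.  6.6] ch [ 1.  20.3]
wrist -44 pack None ch None
wrist -36 pack None ch None
wrist -28 pack None ch None
wrist -20 pack None ch None
wrist -12 pack None ch None
wrist -4 pack None ch None
wrist 4 pack None ch None
wrist 12 pack None ch None
wrist 20 pack None ch None
wrist 28 pack None ch None
wrist 36 pack None ch None
wrist 44 pack None ch None
```

View pics/w6.png

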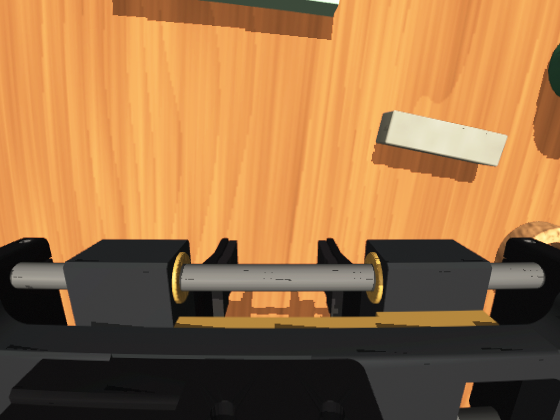

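```bash
python3 - <<'E'
from h import *
p=shot("scene")
m=r.regions_of(p,"charger")[0]["region"]; y,x=np.where(m); print(x.min(),x.max(),y.min(),y.max())
cx,cy=int(x.mean()),int(y.mean()); x0=max(0,cx-110); y0=max(0,cy-75)
save(p,"sc7.png",(x0,y0,min(560,x0+200),min(420,y0+150)),4)
E
```

```text
162 244 190 264
```

View pics/sc7.png

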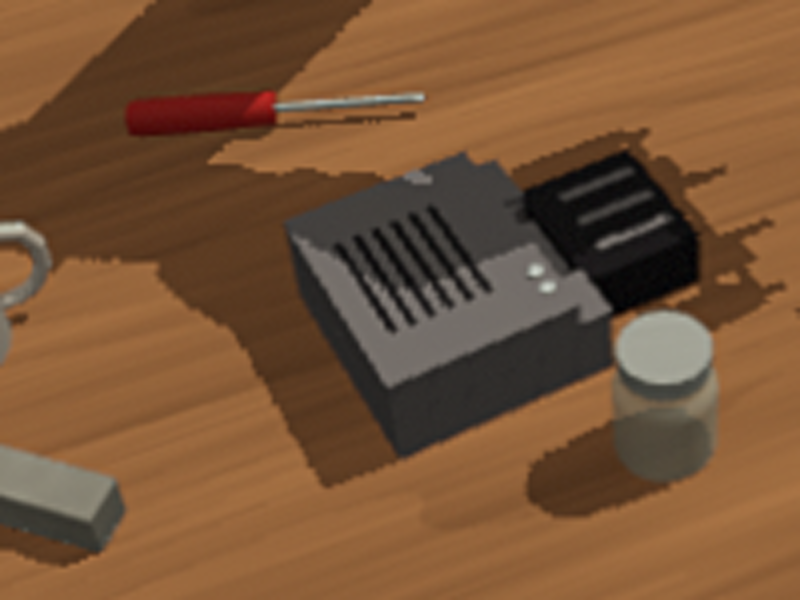

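The pack sits flush against the charger's front at (570,260), and the jar stands upright at (665,395). I'm handing the job in.

```bash
python3 -c "
from station import r
print(r.sign_off())"
```

```text
the job is handed in; nothing more can be done
None
```

The stone is in the tray and the pack is home in the charger. I handed the job in at about 22 s of the 72 s allowed; sign-off gives no verdict.

- **Stone:** I gripped the one nearest the base and laid it flat in the tray's large compartment. Last check: centre about (0.444, 0.387), top 36 mm above the bench, which fits a stone lying on the tray floor.
- **Pack:** I gripped its nose to straighten it and drag it up to the mouth of the socket, then pushed it home from behind with both fingers. It stopped hard with the wrist force at about 20 N.
- **Fit:** Depth readings put the pack's rear edge 78–80 mm in front of the charger's face across the whole width, against 80 mm when flush. The reading is good to about 1–2 mm. The scene picture showed no visible gap.
- **Jar:** It is upright and where it started, and the robot was clear of everything at hand-in.

**Checks that disagreed or failed:**
- The networks' marks for shoulder and socket were up to 4–5 mm apart at the end, which is within their error.
- The last wrist picture did not show the charger, so it added nothing to the fit check.

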